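# Let back the ratchet drum of a wrench loading fixture

## Robot

A 6-joint arm with a two-finger parallel gripper is mounted at the origin on the work surface. World frame = base frame: x ahead of the robot, y to its left, z up, the work surface at z = 0. Lengths are in m, angles in degrees, forces in N, time in s.
With the tool pointing down it reaches from about 0.35 to 1 m from the base axis. Payload 7.1 kg.
Tool frame: the origin (TCP) lies on the mounting face of the last link; the fingertips stand 173 mm ahead of it and the grasp point (between the pads) lies 155 mm ahead of it (finger_overhang is the distance from the TCP to the fingertips, in m); z points along the fingers, y is the line along which they close (so a half turn about z gives the same grasp; the last joint's range is limited). The gripper opens to 85 mm and grips with 20 to 120 N. Pads are 22 mm wide; open, the fingers measure 114 mm over their backs; the gripper's body (76 mm by 85 mm) begins 54 mm behind the grasp point. The pads swing forward as they close: fully open they stand 13 mm farther back than shut.
Start: joints at [-65.145, 24.242, 93.386, -0, 62.372, -1.089], TCP at [0.273, -0.562, 0.405] pointing down, gripper open.
Joint ranges: [-172.04, 172.04], [-51.8, 120.97], [4.93, 147.93], [-75.15, 255.16], [6.16, 154.13], [-145.62, 145.62]. Speed limits (degrees/s): [136.94, 136.94, 172.46, 180, 180, 180].

## Interface

Orientations are given as [roll, pitch, yaw] about the fixed x, y, z axes, in that order (R = Rz(yaw) Ry(pitch) Rx(roll)).
In Python, from rig import move_ptp, servo_line, move_joints, grip, pause, ik, grab_frame, camera_model, IKError, sign_off, get_time, get_joint_positions, get_qvel, get_tau, get_ee_pos, get_eef_rot, get_ft_force, get_ft_torque, get_gripper_width, get_finger_force, finger_overhang gives the robot as it stands. Calls block until the motion is done:
- move_ptp(position, orientation): joint-space move of the TCP to a pose.
- servo_line(position, frame=None, max_speed=0.15, contact_N=None): straight line of the TCP; frame=None keeps the orientation; max_speed is the mean speed in m/s. With contact_N (N) it stops when the force on the tool has changed by that much, and returns True; else False.
- move_joints(angles): joint-space move.
- grip(opening, newtons=None): finger opening in m; newtons is the grip in N (None keeps the last); returns when the fingers have stopped.
- pause(seconds).
- ik(position, orientation): joint angles nearest the present ones, or None.
- grab_frame(name): name is "scene" or "top"; returns the picture (480x640x3 uint8, blue, green, red); there is no depth.
- camera_model(name): a dict with "mtx" (3x3 intrinsics, pixels), "camera_from_world" (4x4, takes a point from world to camera coordinates). Camera axes: x right, y down, z forward; pixel columns grow to the right and rows downward; lengths in m; the calibration is good to about 2 mm. A picture is of the moment at which its call begins. camera_model takes no time and is no camera call.
A pose or a line that the arm cannot do raises IKError and nothing moves.
- sign_off(): hands the job in; it is judged then, once.
Readings, each from a call of its own:
- get_time(): time.
- get_joint_positions(): joint angles.
- get_qvel(): joint speeds.
- get_tau(): joint torques, N m.
- get_ee_pos(): TCP position.
- get_eef_rot(): TCP orientation.
- get_ft_force(): force on the tool from outside, world axes, zero at the start.
- get_ft_torque(): the same for the moment, N m.
- get_gripper_width(): finger opening in m.
- get_finger_force(): force on a finger pad.
Only numpy, scipy, OpenCV 4.12 (cv2) and the standard library are available. Lean on these libraries where they do the work, as an engineer would, in place of code of your own. Each camera call takes 0.05 s, during which the arm holds its last target. There are 200 camera calls.

## Task

The wrench is out of the loading fixture, so let its ratchet drum back for the next one. Lift the pawl by its pin and throw it right over so that it stays clear of the toothed wheel, swing the chrome lever back up near its rubber stop, then drop the pawl into the last tooth gap before the stop and push the lever back until you feel the pawl take it firmly, without forcing it. Leave the drum locked like that, resting back on a pawl that is fully home in its gap, and do not disturb the loose parts lying beside the fixture.

Things in the scene. Friction and masses are not known exactly. Their poses are not given: they have to be found in the camera images.
- fixture: Loading fixture fixed to the bench: steel base 225 x 220 x 14 mm and polished gear housing, 112 mm across. Origin on the bench under the housing's front end, z up; x is the drum's level axis, 100 mm above the bench, pointing from the housing to the toothed wheel, away from the robot; the pawl is on the +y side, the lever on the -y side.
- drum (a joint): Turn of drum, lever and toothed wheel about the fixture's +x axis, rad. The lever leans 0.209 + value from upright towards -y. -0.12: lever on its rubber stop; 0: last tooth before the stop bears on the seated pawl; growing: lever going down (loading), at most 1.42. Starts at 0.69 to 1.3. The gear train is stiff: the drum stays where it is left and takes about 2.5 to 4 N at the knob to swing.
- drum_axis (a point): Point on the drum's axis in the plane of the lever: x 0, y 0, z 100 mm in the fixture's frame. Does not move. (Pushed firmly against the seated pawl, the drum gives by about 0.03 rad past the lock values, to -0.03 at the last tooth.)
- lever_knob (a point): Centre of the black ball knob, 36 mm across, on the end of the chrome lever (rod 16 mm thick), 220 mm from drum_axis. It swings on a circle about drum_axis in the fixture's y-z plane; with the drum at 0 it is 315 mm above the bench.
- pawl (a joint): Lift of the pawl, rad, about the fixture's -x axis (nose goes up and over to +y). 0: nose fully home in a gap, against the tooth; 0 to 0.19: nose on a tooth's slope, as at the start; above 0.25: clear of the teeth. Past about 1.2 it is over centre and falls by its own weight onto its rest lug at 1.80 and stays there; short of that it falls back to the teeth.
- pawl_pivot (a point): Axis of the pawl's pivot bolt, fixed: x 58, y 82, z 127 mm in the fixture's frame.
- pawl_grip (a point): Where to take the pawl: on its round chrome pin, 14 mm thick, level along the fixture's x, in front of the toothed wheel; bare from 24 mm short of this point to 22 mm beyond it. In the fixture's frame x is 93 mm; seen along x it circles the pivot at 46 mm: 41 mm to -y and 20 mm above it with the pawl home, 29 mm to +y and 36 mm above with the pawl on its lug.
- pawl_nose (a point): The steel pawl, 14 mm thick, with its pin; its nose drops between the teeth. This point is the middle of the nose's rounded tip, 6 mm thick.
- wheel_face (a point): Dark toothed wheel on the drum, 124 mm across the tips, 16 mm thick; point: centre of its front face. Its 18 teeth lock every 0.349 rad: at drum 0, 0.349, 0.698. The pawl stops it turning back (value falling); turned on, it clicks. Tooth and pawl bear 150 N (about 40 N of push at the knob). Dropped with the drum between 0.02 and 0.33, the pawl will hold at 0 when the lever is pushed back; below 0 it rides high on a tooth and the drum must first go on past 0.
- alignment_puck: Cream ceramic puck lying flat, 64 mm across, 18 mm high; origin under its centre. Bystander.
- quick_coupler: Violet stepped coupler standing upright, 42 mm across, 48 mm high; origin under its centre. Bystander.
- breaker_head: Nickel-plated breaker bar head lying on the bench, 118 mm long, 30 mm wide, 28 mm high; origin under its middle, x along it. Bystander.

How it is judged:
By the outcome, as a careful person would: the job done as asked, in the order asked, and still so for the second after the job is handed in, with the robot touching nothing.
It also fails if it takes over 70 s, if anything falls off the work surface, if the arm or the gripper's body presses on something with over 40 N, if the wrist force passes 120 N, or if a joint passes its speed limit or range.

## Working session

There is one attempt and no reset: what is moved stays moved. The work goes in short steps, each a Python script; the robot and the scene stay as the last script left them, time stands still between calls to the robot, and variables do not carry over. Pictures are saved under pics/ and viewed, at most 10 in all, crops included, and the job is handed in when it is done.

```bash
ls; mkdir -p pics; python3 - <<'E'
from rig import *
import cv2
for n in("scene","top"):
    cv2.imwrite(f"pics/{n}0.png",grab_frame(n)); m=camera_model(n); print(n,m["mtx"].round(1).tolist(),m["camera_from_world"].round(4).tolist())
print(get_time(),finger_overhang)
E
```

```text
pics
scene [[583.4, 0.0, 315.0], [0.0, 583.4, 245.8], [0.0, 0.0, 1.0]] [[-0.6815, 0.7316, 0.0177, 0.3833], [0.5164, 0.4979, -0.6967, -0.2084], [-0.5185, -0.4657, -0.7171, 1.3626], [0.0, 0.0, 0.0, 1.0]]
top [[520.8, 0.0, 315.5], [0.0, 520.8, 238.8], [0.0, 0.0, 1.0]] [[-0.006, -0.9994, 0.0344, 0.0219], [-0.9863, 0.0002, -0.165, 0.6404], [0.1648, -0.0349, -0.9857, 0.9836], [0.0, 0.0, 0.0, 1.0]]
0.1 0.1734
```

View pics/scene0.png

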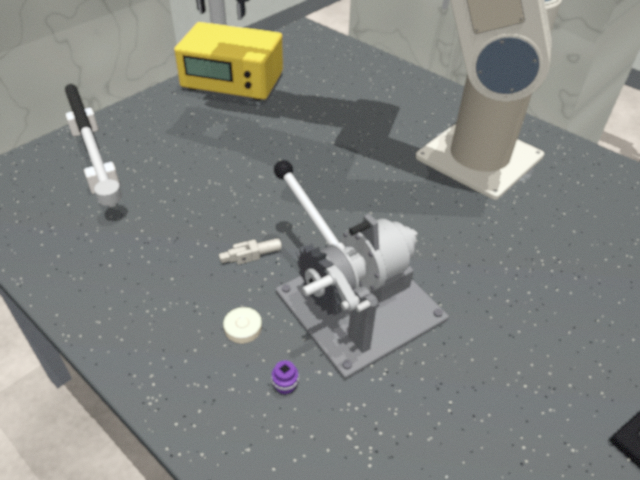

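View pics/top0.png

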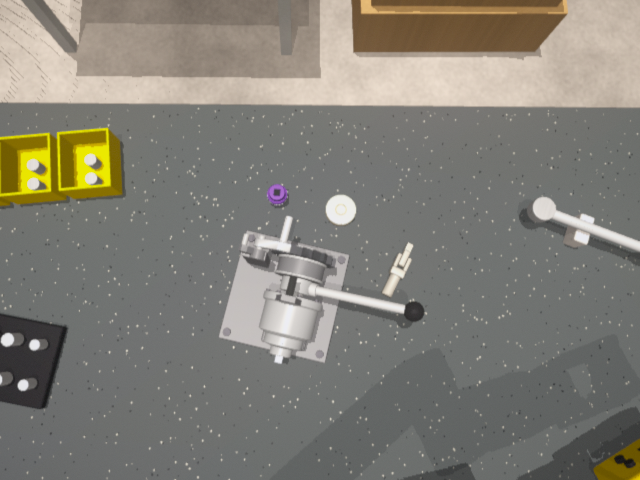

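```bash
python3 - <<'E'
import cv2,numpy as np
a=cv2.imread("pics/top0.png")[185:375,210:430]
b=cv2.imread("pics/scene0.png")[150:380,210:460]
cv2.imwrite("pics/tc.png",cv2.resize(a,None,fx=3.4,fy=3.1,interpolation=2) if 0 else cv2.resize(a,None,fx=3,fy=3,interpolation=2))
cv2.imwrite("pics/sc.png",cv2.resize(b,None,fx=2.5,fy=2.5,interpolation=2))
E
```

```text
(no output)
```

View pics/tc.png

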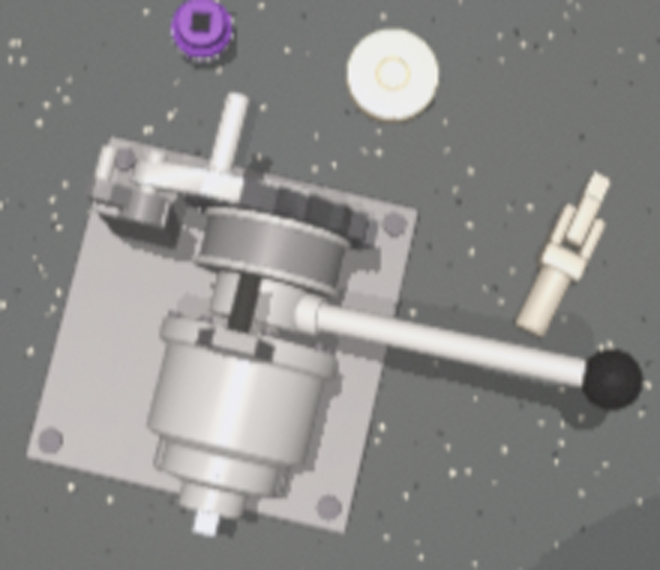

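View pics/sc.png

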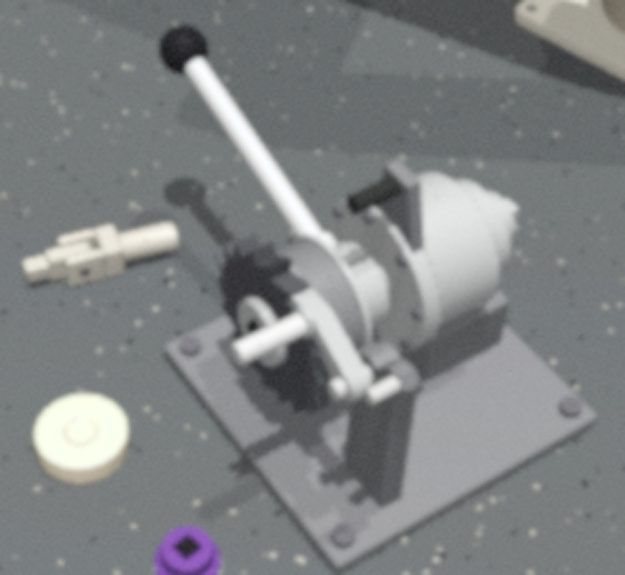

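```bash
cat > vis.py <<'E'
import numpy as np, cv2
from rig import camera_model
M={n:camera_model(n) for n in("scene","top")}
def ray(n,uv):
    K=M[n]["mtx"];T=M[n]["camera_from_world"];R=T[:3,:3]
    d=R.T@np.linalg.inv(K)@[uv[0],uv[1],1]; return -R.T@T[:3,3],d/np.linalg.norm(d)
def onplane(n,uv,z):
    o,d=ray(n,uv); return o+d*(z-o[2])/d[2]
def tri(us,ut):
    A=[];b=[];
    for n,u in(("scene",us),("top",ut)):
        o,d=ray(n,u);P=np.eye(3)-np.outer(d,d);A.append(P);b.append(P@o)
    p=np.linalg.solve(sum(A),sum(b)); return p,max(np.linalg.norm(A[i]@p-b[i]) for i in(0,1))
def proj(n,p):
    q=M[n]["camera_from_world"]@np.append(p,1); q=M[n]["mtx"]@q[:3]; return q[:2]/q[2]
T=lambda c:((c[0]+.5)/3-.5+210,(c[1]+.5)/3-.5+185)
S=lambda c:((c[0]+.5)/2.5-.5+210,(c[1]+.5)/2.5-.5+150)
E
python3 - <<'E'
from vis import *
C=[onplane("top",T(c),.014) for c in((112,137),(417,210),(345,532),(28,457))]
print(np.round(C,4)[:,:2].tolist(),[round(float(np.linalg.norm(C[i]-C[i-1])),4) for i in range(4)])
D=[onplane("scene",S(c),.014) for c in((338,566),(165,350),(597,414))]; print(np.round(D,4)[:,:2].tolist())
e=[C[0]-C[3],C[1]-C[2]]; print([np.degrees(np.arctan2(v[1],v[0])) for v in e], [np.degrees(np.arctan2(v[1],v[0]))-90 for v in(C[0]-C[1],C[3]-C[2])])
kn=[]
for n,g in(("scene",(283.5,169.1)),("top",(413.8,311.2))):
    im=cv2.imread(f"pics/{n}0.png").max(2); x,y=int(g[0]),int(g[1]); 
    m=(im[y-14:y+15,x-14:x+15]<60).astype(np.uint8); 
    c=max(cv2.findContours(m,0,1)[0],key=cv2.contourArea); (u,v),r=cv2.minEnclosingCircle(c); print(n,u+x-14,v+y-14,r); kn.append((u+x-14,v+y-14))
print("knob mask",tri(*kn)," eye",tri((283.5,169.1),(413.8,311.2)))
print("pin tip",tri(S((240,350)),T((237,97))), "pin at root", tri(S((307,322)),T((222,170))))
k=tri(*kn)[0]
E
```

```text
[[0.6647, 0.1597], [0.6139, -0.0497], [0.3987, 0.0017], [0.4489, 0.2118]] [0.222, 0.2155, 0.2213, 0.216]
[[0.6677, 0.163], [0.6188, -0.0446], [0.4507, 0.2145]]
[np.float64(-13.577410477309517), np.float64(-13.43498957505941)] [np.float64(-13.658844930302621), np.float64(-13.453638872561015)]
scene 283.0517244338989 169.46551704406738 8.964323997497559
top 413.2326202392578 311.4839572906494 9.879565238952637
knob mask (array([ 0.4935629 , -0.14692322,  0.16070046]), np.float64(0.0002242653785425443))  eye (array([ 0.49350277, -0.14700221,  0.16170869]), np.float64(0.0006436791485513296))
pin tip (array([0.664167  , 0.07184465, 0.14980869]), np.float64(0.00023942499159320814)) pin at root (array([0.61875365, 0.08258486, 0.1468635 ]), np.float64(0.0024389779086645105))
```

```bash
cat > h.py <<'E'
import numpy as np
from rig import *
yw=np.radians(-13.53); X=np.array([np.cos(yw),np.sin(yw),0]); Y=np.array([-np.sin(yw),np.cos(yw),0]); Z=np.array([0,0,1.])
KN=np.array([.4936,-.147,.161]); L=np.arccos((KN[2]-.1)/.22); DRUM0=L-.209
O=KN+.22*np.sin(L)*Y; O[2]=0
W=lambda x,y,z:O+x*X+y*Y+z*Z
knob=lambda d:W(0,-.22*np.sin(.209+d),.1+.22*np.cos(.209+d))
def pin(l,x=.093):
    a=np.arctan2(20,-41)-l; return W(x,.082+.0456*np.cos(a),.127+.0456*np.sin(a))
tcp=lambda p,up=0:p+(.155+up)*Z
toF=lambda p:(np.array([(p-O)@X,(p-O)@Y,p[2]])*1000).round(1)
OP=[180,0,-13.53]; OK=[180,0,76.47]
def st(s=""): print(s,"t%.1f"%get_time(),toF(np.array(get_ee_pos())-.155*Z),"F",np.round(get_ft_force(),1),"w%.4f"%get_gripper_width())
E
python3 - <<'E'
from h import *
print(O,DRUM0,get_eef_rot())
for l in(.05,1.8):
  for y in(-13.53,166.47): print("pin",l,y,np.round(ik(tcp(pin(l)),[180,0,y]),0))
for d in(1.08,0):
  for y in(76.47,-103.53): print("knob",d,y,np.round(ik(tcp(knob(d)),[180,0,y]),0))
E
```

```text
[0.54305191 0.05850793 0.        ] 1.0808419544795198 [-1.79920748e+02 -2.24691532e-03  2.59424536e+01]
pin 0.05 -13.53 [  6.  33.  94.  -0.  53. 109.]
pin 0.05 166.47 [  6.  33.  94.   0.  53. -71.]
pin 1.8 -13.53 [ 11.  34.  90.  -0.  56. 115.]
pin 1.8 166.47 [ 11.  34.  90.   0.  56. -65.]
knob 1.08 76.47 [-18.  22. 111.  -0.  47.  -4.]AttributeError: 'NoneType' object has no attribute 'rint'

The above exception was the direct cause of the following exception:

Traceback (most recent call last):
TypeError: loop of ufunc does not support argument 0 of type NoneType which has no callable rint method
```

```bash
sed -i 's/OP=\[180,0,-13.53\]/OP=[180,0,166.47]/' h.py; python3 - <<'E'
from h import *
from rig import grab_frame
import cv2
print([ik(tcp(knob(d)),OK) is not None for d in (.7,.3,0,-.05)])
move_ptp(tcp(pin(.05,.095),.12),OP); grip(.045,25)
st("above")
hit=servo_line(tcp(pin(.05,.095)),max_speed=.15,contact_N=8); st(f"down {hit}")
if not hit:
    grip(0.0,25); st("gripped"); print(get_finger_force())
a=grab_frame("scene")[130:360,220:480]; cv2.imwrite("pics/p1.png",cv2.resize(a,None,fx=2.5,fy=2.5,interpolation=2))
E
```

```text
[True, True, True, True]
above t3.2 [ 95.  42. 269.] F [-0.3 -1.1  0.4] w0.0450
down False t4.1 [ 95.4  42.2 149.9] F [-0.1  0.3 -0. ] w0.0450
gripped t4.5 [ 95.3  42.  150. ] F [-1.4 -1.5  4.8] w0.0131
24.501763880252838
```

View pics/p1.png

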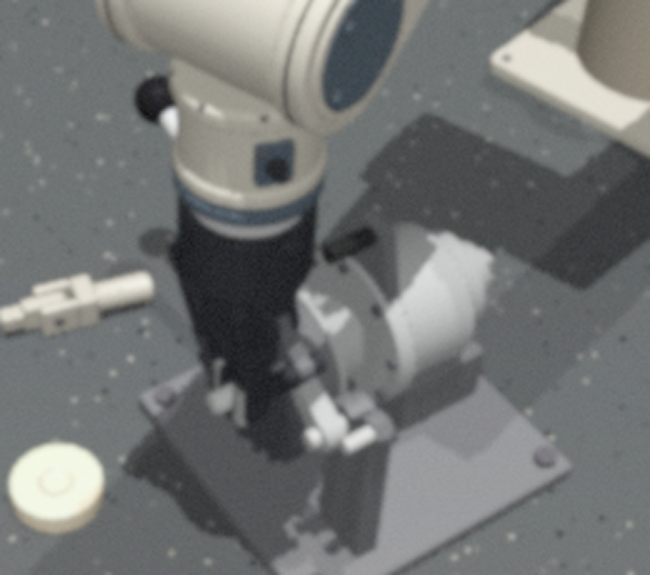

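The picture shows the gripper on the pin at crop pixel (250,400), with nothing else touched. Next I throw the pawl over.

```bash
python3 - <<'E'
from h import *
for l in np.append(np.arange(.25,1.7,.2),1.76):
    servo_line(tcp(pin(l,.095)),max_speed=.08); st("%.2f"%l)
    F=np.linalg.norm(get_ft_force())
    if F>35: print("stop");break
E
```

```text
0.25 t4.8 [ 95.4  46.2 157. ] F [ 0.3 -8.6  2.8] w0.0130
0.45 t5.1 [ 95.5  51.8 163.9] F [ -3.6 -14.2   9.2] w0.0129
0.65 t5.4 [ 95.6  58.7 170.3] F [ -7.4 -18.6  19.6] w0.0128
0.85 t5.6 [ 95.7  68.7 174. ] F [-6.7 -9.3 20.8] w0.0132
1.05 t5.9 [ 95.6  78.8 175. ] F [-2.9 -2.8 14.9] w0.0132
1.25 t6.2 [ 95.5  88.4 174. ] F [-0.7 -1.   9.3] w0.0132
1.45 t6.4 [ 95.6  97.2 171.4] F [ 0.8 -1.3  6.6] w0.0128
1.65 t6.7 [ 95.6 105.4 167. ] F [ 3.1 -0.5  4.1] w0.0128
1.76 t7.0 [ 95.6 109.3 164. ] F [ 4.7 -2.1  3.9] w0.0128
```

```bash
python3 - <<'E'
from h import *
import cv2
grip(.04,25); p=np.array(get_ee_pos()); servo_line(p+.13*Z,max_speed=.25); 
move_ptp(tcp(knob(DRUM0),.09),OK); grip(.07,30)
a=grab_frame("scene")[130:360,220:480]; cv2.imwrite("pics/p2.png",cv2.resize(a,None,fx=2.5,fy=2.5,interpolation=2))
hit=servo_line(tcp(knob(DRUM0)),max_speed=.15,contact_N=8); st(f"down {hit}")
if not hit: grip(0,30); st("gripped")
E
```

```text
down False t10.5 [   0.4 -211.4  161.5] F [-0.8 -1.  -0.3] w0.0701
gripped t10.9 [   0.6 -211.5  161.8] F [ 2.2 -1.2  0.6] w0.0343
```

View pics/p2.png

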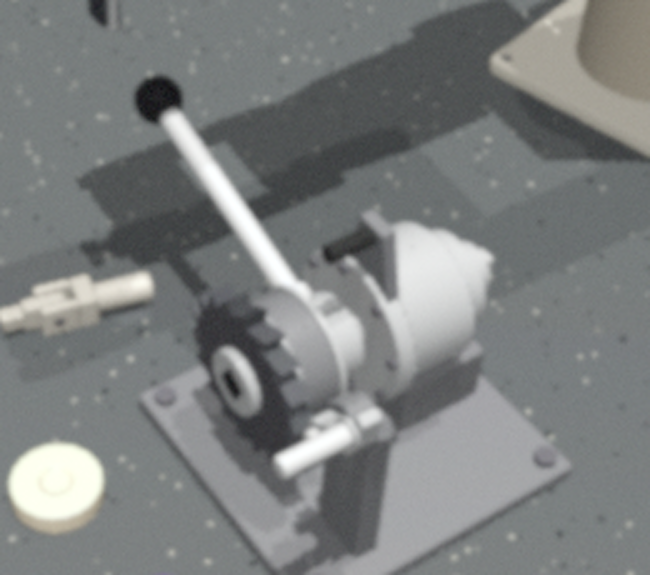

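The pawl now lies over on its lug, with the pin tip at crop pixel (285,465). The wheel is clear of it and the knob is gripped, so I swing the lever back.

```bash
python3 - <<'E'
from h import *
ds=np.linspace(DRUM0,.12,10)[1:]
for d in ds:
    servo_line(tcp(knob(d)),max_speed=.1); st("%.2f"%d)
    if np.linalg.norm(get_ft_force())>35: print("stop");break
else:
    p=np.array(get_ee_pos()); grip(.07,30); servo_line(p+.09*Z,max_speed=.2); st("off")
    import cv2
    for n in("scene","top"): cv2.imwrite(f"pics/{n}3.png",grab_frame(n))
E
```

```text
0.97 t11.3 [   0.6 -203.7  183.7] F [ 4.7 -3.1  1.4] w0.0342
0.87 t11.7 [   0.6 -193.6  204.5] F [ 7.2 -1.1  1.4] w0.0346
0.76 t12.0 [   0.7 -181.3  224.3] F [ 6.3 -0.5 -0.6] w0.0340
0.65 t12.4 [   0.7 -167.   242.9] F [ 6.2 -0.4 -0.7] w0.0343
0.55 t12.8 [   0.7 -150.7  259.8] F [ 8.6  0.4 -0.1] w0.0345
0.44 t13.2 [   0.8 -132.8  275. ] F [ 6.8 -0.1 -0.8] w0.0339
0.33 t13.6 [   0.8 -113.4  288.1] F [8.  0.3 0.2] w0.0342
0.23 t13.9 [  0.8 -92.7 299.2] F [ 8.1 -1.   0.7] w0.0342
0.12 t14.3 [  0.9 -70.9 307.9] F [ 7.  -0.2  0.9] w0.0342
off t15.4 [  0.5 -71.  397.1] F [ 0.3 -0.6 -0.4] w0.0702
```

```bash
python3 - <<'E'
import cv2
a=cv2.imread("pics/scene3.png")[60:340,220:480]; cv2.imwrite("pics/p3.png",cv2.resize(a,None,fx=2,fy=2,interpolation=2))
E
```

```text
(no output)
```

View pics/p3.png

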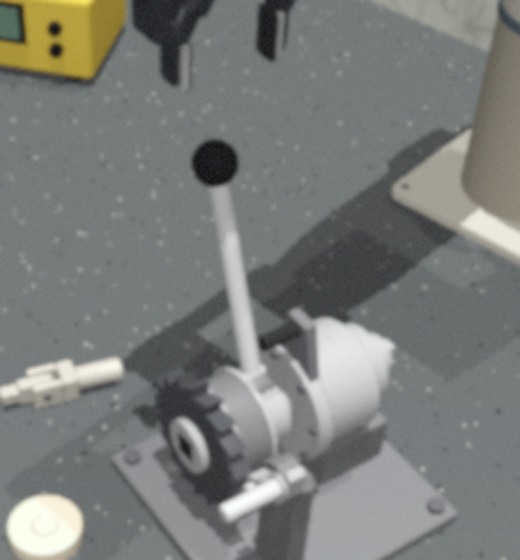

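```bash
python3 - <<'E'
from vis import *
import h
im=cv2.imread("pics/scene3.png").max(2); m=(im[120:165,305:350]<60).astype(np.uint8)
c=max(cv2.findContours(m,0,1)[0],key=cv2.contourArea); (u,v),r=cv2.minEnclosingCircle(c); u+=305;v+=120
o,d=ray("scene",(u,v)); p=o+d*((h.O-o)@h.X)/(d@h.X); f=h.toF(p); print(u,v,r,f,np.hypot(f[1],f[2]-100),np.arctan2(-f[1],f[2]-100)-.209)
E
```

```text
326.7391300201416 141.0217399597168 11.046595573425293 [ -0.  -78.9 303.8] 218.53981330640877 0.160374953822048
```

```bash
python3 - <<'E'
from h import *
import cv2
move_ptp(tcp(pin(1.8,.095),.20),OP); grip(.045,25); st()
hit=servo_line(tcp(pin(1.8,.095)),max_speed=.2,contact_N=8); st(f"down {hit}")
if not hit:
    grip(0,25); st("gripped")
    for l in np.append(np.arange(1.6,.3,-.2),.28):
        servo_line(tcp(pin(l,.095)),max_speed=.08); st("%.2f"%l)
        if np.linalg.norm(get_ft_force())>35: print("stop");break
    else:
        grip(.045,25); p=np.array(get_ee_pos()); pause(.3); servo_line(p+.2*Z,max_speed=.2)
        move_ptp(tcp(knob(.14),.10),OK); grip(.07,40); st("above knob")
        for n in("scene","top"): cv2.imwrite(f"pics/{n}4.png",grab_frame(n))
        a=cv2.imread("pics/scene4.png")[100:340,230:470]; cv2.imwrite("pics/p4.png",cv2.resize(a,None,fx=2.5,fy=2.5,interpolation=2)[:600])
E
```

```text
t17.1 [ 95.  110.4 362.7] F [-0.4  0.5 -0.2] w0.0449
down False t18.2 [ 95.5 111.  163.7] F [-0.2  0.2  0.7] w0.0452
gripped t18.6 [ 95.3 111.2 163.6] F [-0.4  2.7  5.4] w0.0132
1.60 t18.9 [ 95.3 104.1 169. ] F [-0.4  5.7  7.7] w0.0130
1.40 t19.1 [ 95.3  96.  173. ] F [-1.   8.3  9.5] w0.0130
1.20 t19.4 [ 95.4  86.6 174.7] F [-0.8  5.6 10.9] w0.0130
1.00 t19.6 [ 95.5  76.8 173.9] F [-0.9  1.   8.4] w0.0129
0.80 t19.9 [ 95.7  67.7 171.4] F [1.2 0.5 5.8] w0.0130
0.60 t20.2 [ 95.7  59.4 167.1] F [ 4.3 -1.2  3.6] w0.0127
0.40 t20.4 [ 95.6  52.1 161.6] F [5.5 1.  3.7] w0.0131
0.28 t20.7 [ 95.5  48.3 157.6] F [6.1 1.1 1.8] w0.0133
above knob t24.2 [ 1.000e-01 -7.510e+01  4.066e+02] F [0.2 0.2 0.7] w0.0699
```

View pics/p4.png

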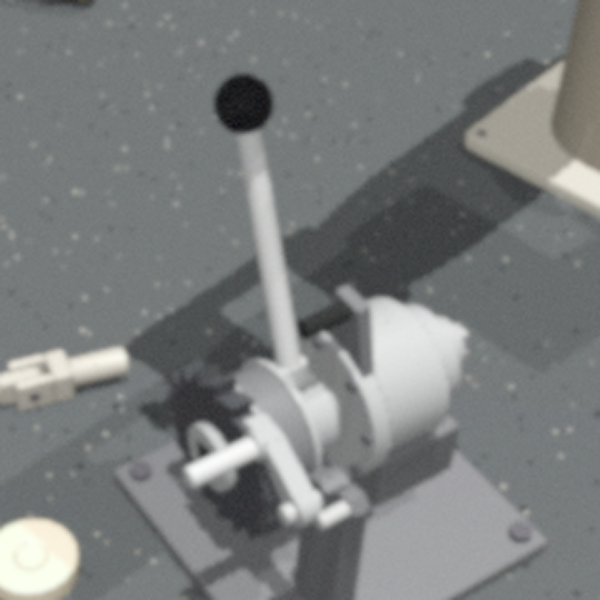

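The pawl has dropped into the gap, with the pin tip at crop pixel (195,472). Next I push the lever back against it.

```bash
python3 - <<'E'
from h import *
hit=servo_line(tcp(knob(.14)),max_speed=.15,contact_N=8); st(f"down {hit}")
if not hit:
    grip(0,60); st("gripped")
    hit=servo_line(tcp(knob(.06)),max_speed=.04,contact_N=20); st(f".06 {hit}")
    if not hit:
        hit=servo_line(tcp(knob(-.06)),max_speed=.02,contact_N=20); st(f"push {hit}"); pause(.3); st("held")
E
```

```text
down False t25.1 [  0.4 -75.2 307.5] F [-0.2  0.6  0.8] w0.0698
gripped t25.5 [  0.8 -75.2 308.2] F [ 3.5 -0.4  6.6] w0.0334
.06 False t26.1 [  0.8 -58.7 313.6] F [ 1.4 -2.7  6.9] w0.0333
push False t27.6 [  1.  -33.8 317.4] F [ 6.2 -9.5 -5. ] w0.0335
held t27.9 [  1.  -33.8 317.4] F [ 5.5 -9.  -4.2] w0.0333
```

```bash
python3 - <<'E'
from h import *
for d in(-.07,-.08,-.09,-.10):
    servo_line(tcp(knob(d)),max_speed=.02); st("%.2f"%d)
    if -np.array(get_ft_force())@Y>19: break
E
```

```text
-0.07 t28.2 [  1.  -32.  317.7] F [  6.9 -11.3  -3.3] w0.0331
-0.08 t28.4 [  1.  -30.4 318. ] F [  5.6 -15.2  -2.8] w0.0328
-0.09 t28.7 [  1.1 -28.8 318.1] F [  4.4 -19.1  -2.7] w0.0333
-0.10 t28.9 [  1.1 -27.2 318.3] F [  4.4 -24.2  -2.8] w0.0335
```

```bash
python3 - <<'E'
from h import *
import cv2
p=np.array(get_ee_pos()); grip(.07); servo_line(p+.12*Z,max_speed=.2); st()
q=np.array(get_ee_pos()); servo_line(q-.2*Y+.02*Z,max_speed=.25); pause(.3)
for n in("scene","top"): cv2.imwrite(f"pics/{n}5.png",grab_frame(n))
a=cv2.imread("pics/scene5.png")[100:340,230:470]; cv2.imwrite("pics/p5.png",cv2.resize(a,None,fx=2.5,fy=2.5,interpolation=2)[:600])
from vis import *
kn=[]
for n in M:
    c=proj(n,knob(0)); x,y=int(c[0])-25,int(c[1])-25
    m=(cv2.imread(f"pics/{n}5.png").max(2)[y:y+50,x:x+50]<60).astype(np.uint8)
    c=max(cv2.findContours(m,0,1)[0],key=cv2.contourArea); (u,v),r=cv2.minEnclosingCircle(c); print(n,u+x,v+y,r); kn.append((u+x,v+y))
k,e=tri(*kn); f=toF(k); print(f,e,np.arctan2(-f[1],f[2]-100)-.209)
E
```

```text
t30.1 [  0.7 -27.3 437.2] F [-0.1 -0.4 -0.1] w0.0702
scene 340.0 147.3333339691162 11.37746524810791
top 325.0 281.0 11.401854515075684
[  1.3 -43.6 314.6] 0.00020507673532848796 -0.008559491652847195
```

View pics/p5.png

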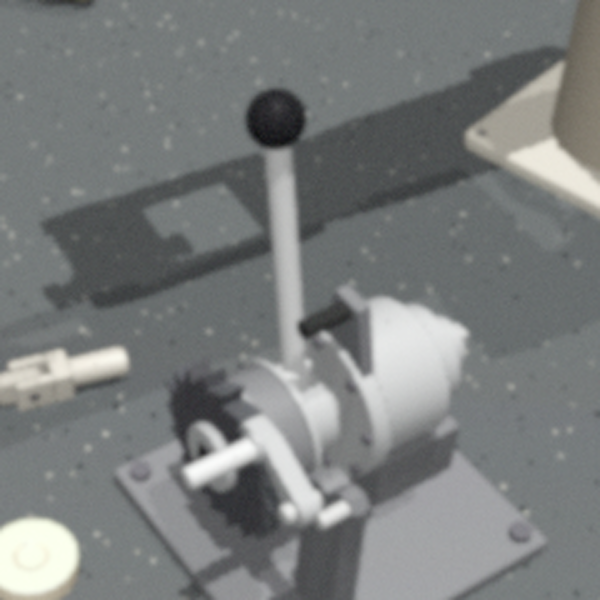

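The lever stands at about drum 0, with the knob at crop pixel (276,118), clear of the rubber stop. The pawl is down in its gap, with the pin tip at (192,476), and the nearby puck and breaker head have not moved in view.

```bash
python3 -c "
from rig import *
print(get_time(),sign_off())"
```

```text
the job is handed in; nothing more can be done
31.4833 None
```

The job is handed in at 31.5 s: the pawl is in the last tooth gap, it took a push of about 24 N at the knob, and the cameras then put the drum at about -0.01 rad, locked, with the loose parts untouched as far as the pictures show.

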